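Cap a bird feeder and hold its seed port up to the magnifier

ROBOT

A 6-joint arm with a two-finger parallel gripper is mounted at the origin on the work surface. World frame = base frame: x ahead of the robot, y to its left, z up, the work surface at z = 0. Lengths are in m, angles in rad, forces in N, time in s.
With the tool pointing down it reaches from about 0.275 to 0.975 m from the base axis. Payload 8.4 kg.
Tool frame: the origin (TCP) lies on the mounting face of the last link; the fingertips stand 190 mm ahead of it and the grasp point (between the pads) lies 171 mm ahead of it; z points along the fingers, y is the line along which they close (so a half turn about z gives the same grasp; the last joint's range is limited). The gripper opens to 92 mm and grips with 3 to 60 N. Pads are 20 mm wide; open, the fingers measure 128 mm over their backs; the gripper's body (75 mm by 189 mm) begins 69 mm behind the grasp point.
Start: joints at [1.198, 0.353, 1.633, -0, 1.155, -0.002], TCP at [0.226, 0.583, 0.405] pointing down, gripper open.
Joint ranges: [-2.63, 2.63], [-0.92, 2.1], [0.06, 2.66], [-1.3, 4.44], [0, 2.69], [-3.02, 3.02]. Speed limits (rad/s): [2.22, 2.22, 2.79, 3.14, 3.14, 3.14].

INTERFACE

Orientations are given as a unit quaternion [x, y, z, w].
In Python, from plant import manip, effector, solver, sensors, eyes, finish_job, nets gives the robot as it stands. Calls block until the motion is done:
- manip.movep(position, orientation): joint-space move of the TCP to a pose.
- manip.move_l(position, rot=None, rate=0.15): straight line of the TCP; rot=None keeps the orientation; rate is the mean speed in m/s.
- manip.goto_joints(angles): joint-space move.
- effector.release() and effector.grasp(effort=None): open the fingers fully, or close them until they stop; effort is the grip in N (None keeps the last).
- manip.hold(seconds).
- solver.inverse_kinematics(position, orientation): joint angles nearest the present ones, or None.
- sensors.get_obs(): the state.
- eyes.camera(name): name is "scene" or "top"; returns a dict with "frame" (400x640x3 uint8, red, green, blue), "depth" (400x640 float32, m along the optical axis (not along the pixel's ray), 0 where there is no reading), "vertical_fov" (degrees; the focal length in pixels is half the picture's height over the tangent of half this angle, whatever the lens; pixels are square), "cx", "cy" (the principal point, pixels), "dist" ([k1, k2, p1, p2, k3] as OpenCV has them; the pictures are not rectified), "origin" and "attitude" of the camera in the world. Camera axes: x right, y down, z forward; pixel columns grow to the right and rows downward; lengths in m; the calibration is good to about 2 mm. A picture is of the moment at which its call begins.
A pose or a line that the arm cannot do raises manip.Unreachable and nothing moves.
- finish_job(): hands the job in; it is judged then, once.
Trained networks look in a picture, given as the dict that the camera call returned (one of the last four; its "shot" number tells which), for a name from the list of things; names that differ only in an ending like _2 or _b are one class to them, and where a whole thing is asked for, a point or a joint stands for the part that bears it (a point fixed in the world has none). Each returns a list of dicts, best first, with "score" (0 to 1); they miss things now and then, are a little off and sometimes report something else, mostly with a low value. They report only what shows in the picture. A call takes as long as a camera call.
- nets.cut_out(thing, picture): "pixels" (400x640 bool, what is visible of it) and "bbox" ([centre column, centre row, width, height] in pixels, round what is visible of it).
The state is a dict: "t": time; "joint_positions": joint angles; "qd": joint speeds; "joint_efforts": joint torques, N m; "tool_pos": TCP position; "orientation": TCP orientation; "wrist_force": force on the tool from outside, world axes, zero at the start; "ft_torque": the same for the moment, N m; "finger_gap": finger opening in m; "gripper_force": force on a finger pad.
Only numpy, scipy, OpenCV 4.12 (cv2) and the standard library are available. Lean on these libraries where they do the work, as an engineer would, in place of code of your own. Each camera call takes 0.05 s, during which the arm holds its last target. There are 200 camera calls.

TASK

Set the loose green cap on the pale bird feeder so that it sits fully down and level (place it, do not drop it). Then grip the feeder by its body, lift it, and hold it upright with the cap on in front of the bench magnifier, on the robot's side, for the colleague across the bench: brass-ringed seed port facing the lens squarely, centred in the lens and about 15 cm from the glass. Finish while still holding it there, motionless; do not touch the lamp or tip the feeder over, and leave the dark feeder and the other things where they are.

Things in the scene. Friction and masses are not known exactly. Their poses are not given: they have to be found in the camera images.
- feeder: Pale bird feeder, 0.26 kg: upright wooden tube, 58 mm diameter, 48 mm bore, open top, rim 130 mm up; round seed dish at the foot 90 mm across, 12 mm high. Origin: centre of its underside; z up; x points out of the side with the seed port and the 6 mm perch below it (42 mm up, reaching 71 mm from the axis). Its y sides are plain, to be gripped from above. With the cap on it is 163 mm high.
- port (a point): Centre of the face of the pale feeder's seed port (27 mm brass ferrule with a dark opening), 32 mm from the tube axis along the feeder's x and 70 mm above its underside. Axes as the feeder.
- rim (a point): Centre of the pale feeder's open mouth, on the tube axis at rim height, 130 mm above its underside.
- cap: Green cap, 50 g, on its spigot; round about z. Origin: centre of the spigot's underside. Spigot 44 mm diameter, 12 mm high, lower edge chamfered (2 mm play all round in the bore); flange 57 mm diameter, flat underside 12 mm above the origin, 6 mm edge, top sloping up to 23 mm; knob 16 mm diameter from there to 45 mm, to grip from above. Seated, its origin is 118 mm above the feeder's.
- lens (a point): Centre of the magnifier's round upright glass (114 mm diameter, 6 mm thick) in a white ring 156 mm across, 24 mm thick. The frame turns with the lamp: -x is square to the glass and points to the robot's side, y lies across the glass, z up. It is 230 to 280 mm above the bench (the head is clamped at a different height each time and stays there).
- lamp: Bench magnifier lamp, heavy, fixed: dark round foot 170 mm across, 24 mm high, with a steel post 16 mm thick, 365 mm high. Origin: centre of the foot's underside; the lens is clamped beside the post, its centre 115 mm from it along the lamp's -y; -x faces the robot, the lamp being turned by up to 0.25 rad.
- dark_feeder: A second feeder of the same shape in dark wood, open, no cap, standing on the bench, 130 mm high, dish 90 mm across. To be left alone. Origin: centre of its underside.
- glue: Yellow glue bottle with orange cap, 56 mm diameter, 150 mm tall, standing. To be left alone. Origin: centre of its underside.
- screwdriver: Screwdriver with red handle lying on the bench. To be left alone. x along it towards the tip.
- sanding_block: Cork sanding block 110 x 65 x 30 mm lying on the bench. To be left alone. Origin: centre of its underside.

How it is judged:
On the way, in this order (a step that is already met when the one before it is completed fails the run):
1. the cap sits seated and level on the pale feeder's rim, let go, the feeder standing on the bench (z of cap in the frame of feeder between 0.1155 and 0.1205 m and x of cap in the frame of feeder between -0.004 and 0.004 m and y of cap in the frame of feeder between -0.004 and 0.004 m and angle between the z axis of cap and the z axis of feeder, either way round below 0.06 rad and contact force between the fingers and cap below 0.05 N and height (world z) of feeder below 0.004 m and angle between feeder's own z axis and vertical below 0.05 rad), for 0.2 s.
2. the feeder is lifted clear of the bench in the fingers with the cap seated on it (z of cap in the frame of feeder between 0.1155 and 0.1205 m and x of cap in the frame of feeder between -0.004 and 0.004 m and y of cap in the frame of feeder between -0.004 and 0.004 m and angle between the z axis of cap and the z axis of feeder, either way round below 0.06 rad and height (world z) of feeder above 0.04 m and contact force between the fingers and feeder above 1 N), for 0.2 s.
At the end, for the whole second after the job is handed in: Feeder held still in the fingers, over 120 mm up, upright within 0.1 rad; port on the robot's side of the lens, 130-170 mm from it, within 15 mm of its axis sideways and in height, facing it within 0.17 rad; cap on the rim, down within 2.5 mm, centred within 4 mm, level within 0.06 rad (z of cap in the frame of feeder between 0.1155 and 0.1205 m and x of cap in the frame of feeder between -0.004 and 0.004 m and y of cap in the frame of feeder between -0.004 and 0.004 m and angle between the z axis of cap and the z axis of feeder, either way round below 0.06 rad and x of port in the frame of lens between -0.17 and -0.13 m and y of port in the frame of lens between -0.015 and 0.015 m and z of port in the frame of lens between -0.015 and 0.015 m and x of feeder in the frame of lens below -0.152 m and angle between the x axis of feeder and the x axis of lens, either way round below 0.17 rad and angle between feeder's own z axis and vertical below 0.1 rad and height (world z) of feeder above 0.12 m and contact force between the fingers and feeder above 1 N and contact force between feeder and dark_feeder below 0.05 N and linear speed of each of feeder, cap below 0.02 m/s); the arm keeps its last pose, push and grip.
It fails at once if the lamp is touched (contact force between lamp and anything else above 0.5 N).
It fails at once if the feeder is tipped by more than 0.4 rad (angle between feeder's own z axis and vertical above 0.4 rad).
It fails at once if the cap is dropped (falls free by more than about 10 mm) (linear speed of cap above 0.45 m/s and contact force between the fingers and cap below 0.01 N and contact force between cap and feeder below 0.01 N).
It fails at once if the dark feeder, the glue, the screwdriver or the sanding block is moved by more than 20 mm or knocked over (distance of any of dark_feeder, glue, screwdriver, sanding_block from where it was at the start of the episode above 0.02 m or angle between any of dark_feeder, glue's own z axis and vertical above 0.3 rad).
It also fails if it takes over 64 s, if anything falls off the work surface, if the arm or the gripper's body presses on something with over 40 N, if the wrist force passes 120 N, or if a joint passes its speed limit or range.

## Working session

There is one attempt and no reset: what is moved stays moved. The work goes in short steps, each a Python script; the robot and the scene stay as the last script left them, time stands still between calls to the robot, and variables do not carry over. Pictures are saved under pics/ and viewed, at most 10 in all, crops included, and the job is handed in when it is done.

```bash
ls; mkdir -p pics
cat > h.py <<'E'
import numpy as np, cv2
from scipy.spatial.transform import Rotation as R
from plant import manip, effector, solver, sensors, eyes, finish_job, nets
def cloud(p):
    """world points HxWx3 and valid mask"""
    f=200/np.tan(np.radians(p["vertical_fov"])/2)
    K=np.array([[f,0,p["cx"]],[0,f,p["cy"]],[0,0,1]])
    u,v=np.meshgrid(np.arange(640.),np.arange(400.))
    n=cv2.undistortPoints(np.stack([u,v],-1).reshape(-1,1,2),K,np.array(p["dist"],float)).reshape(400,640,2)
    d=np.asarray(p["depth"],float)
    c=np.dstack([n*d[...,None],d])
    A=np.asarray(p["attitude"],float)
    Rm=R.from_quat(A).as_matrix() if A.size==4 else A.reshape(3,3)
    return c@Rm.T+np.asarray(p["origin"]), d>0
def save(p,name): cv2.imwrite("pics/"+name,p["frame"][...,::-1])
E
python3 - <<'E'
from h import *
o=sensors.get_obs(); print(o)
for c in ["scene","top"]:
    p=eyes.camera(c); save(p,c+"0.png")
    print(c,p["vertical_fov"],p["cx"],p["cy"],p["dist"],p["origin"],p["attitude"])
    W,ok=cloud(p)
    for t in ["feeder","dark_feeder","cap","port","lens","lamp","glue","screwdriver","sanding_block"]:
        for r in nets.cut_out(t,p)[:3]:
            m=r["pixels"]&ok; q=W[m]
            if len(q): print(t,round(r["score"],2),np.round(r["bbox"]),len(q),np.round(np.percentile(q,[2,50,98],axis=0),3).tolist())
E
```

```text
pics
plant.py
{'t': 0.0, 'joint_positions': array([ 1.19763376e+00,  3.53602369e-01,  1.63415778e+00,  1.26093995e-05,
        1.15521522e+00, -2.40740453e-03]), 'qd': array([-0.00142742,  0.00175537, -0.00014653, -0.00054893,  0.00033492,
        0.00057695]), 'joint_efforts': array([ 8.97251957e-04, -5.93859851e+01, -3.34195626e+01,  6.96940022e-02,
        2.37937627e-02, -1.99096353e-04]), 'tool_pos': array([0.22635994, 0.58229735, 0.403982  ]), 'orientation': array([ 1.84320120e-01,  9.82866021e-01, -6.78126380e-04, -1.34729679e-04]), 'wrist_force': array([-0.03965313, -1.09326387, -0.8926595 ]), 'ft_torque': array([-0.02534024,  0.01863245, -0.01249021]), 'gripper_force': 0.0, 'finger_gap': 0.09191948517486481}
scene 47.26717230143638 314.92551556722833 196.79364787290064 [-0.06042306  0.          0.          0.          0.        ] [ 1.29963264 -0.25697048  1.33599406] [ 0.78219348  0.55329423 -0.168414   -0.23167989]
feeder 0.92 [305. 188.  27.  38.] 710 [[0.425, -0.059, 0.006], [0.472, -0.024, 0.07], [0.494, 0.014, 0.131]]
feeder 0.26 [184. 211.  36.  34.] 611 [[0.325, -0.45
[... 2093 characters left out ...]
5], [0.829, 0.246, 0.353]]
glue 0.67 [425. 198.  22.  22.] 345 [[0.573, -0.405, 0.011], [0.595, -0.38, 0.099], [0.623, -0.364, 0.152]]
glue 0.23 [309. 244.  23.  36.] 625 [[0.413, -0.06, 0.004], [0.452, -0.018, 0.013], [0.493, 0.021, 0.133]]
screwdriver 0.79 [174. 200.  31.  33.] 227 [[0.566, 0.36, 0.008], [0.604, 0.401, 0.022], [0.646, 0.445, 0.031]]
screwdriver 0.62 [309. 247.  25.  31.] 580 [[0.413, -0.057, 0.004], [0.451, -0.019, 0.013], [0.493, 0.017, 0.133]]
sanding_block 0.9 [428. 269.  28.  38.] 741 [[0.322, -0.444, 0.011], [0.376, -0.406, 0.029], [0.433, -0.37, 0.035]]
sanding_block 0.47 [268. 120.  77.  31.] 1198 [[0.751, -0.007, 0.22], [0.765, 0.072, 0.292], [0.815, 0.178, 0.354]]
```

Run:
```python
import cv2,numpy as np
a=cv2.imread("pics/scene0.png")[150:295,225:425]; b=cv2.imread("pics/top0.png")[95:295,200:400]
cv2.imwrite("pics/c1.png",cv2.resize(a,None,fx=4,fy=4,interpolation=cv2.INTER_CUBIC))
cv2.imwrite("pics/c2.png",cv2.resize(b,None,fx=3,fy=3,interpolation=cv2.INTER_CUBIC))
```

```text
(no output)
```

View pics/c1.png

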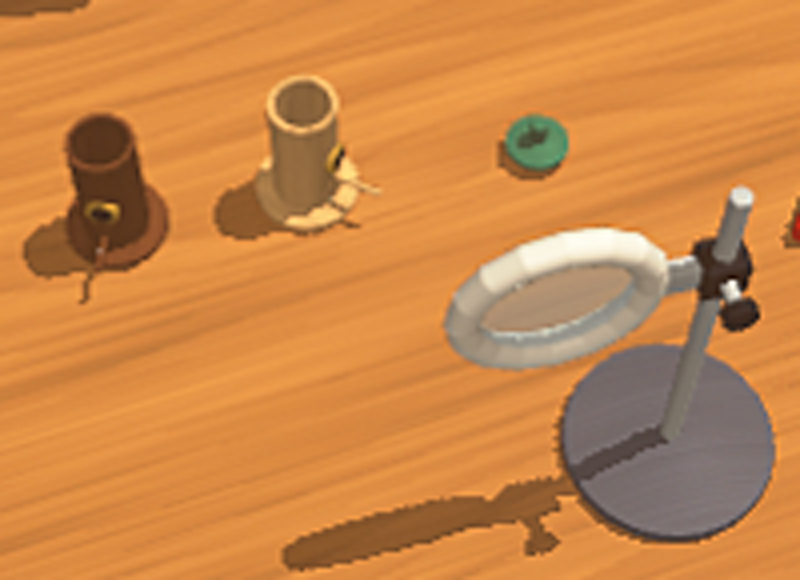

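View pics/c2.png

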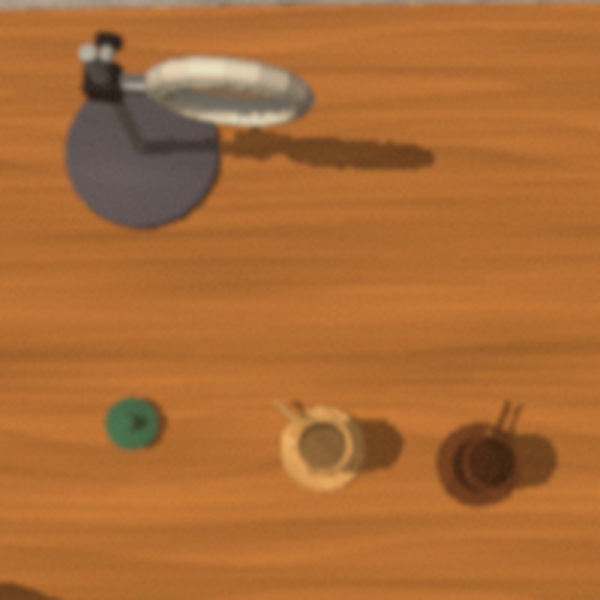

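```bash
cat > meas.py <<'E'
from h import *
from scipy.optimize import least_squares
def circ(q,r):
    c0=(q.min(0)+q.max(0))/2
    s=least_squares(lambda c:np.hypot(*(q-c).T)-r,c0,loss="soft_l1",f_scale=0.002); return s.x, np.sqrt(np.mean(s.fun**2))
def ray(p,u,v,z):
    f=200/np.tan(np.radians(p["vertical_fov"])/2)
    K=np.array([[f,0,p["cx"]],[0,f,p["cy"]],[0,0,1]])
    n=cv2.undistortPoints(np.array([[[u,v]]],float),K,np.array(p["dist"],float))[0,0]
    d=R.from_quat(p["attitude"]).apply([*n,1]); o=np.asarray(p["origin"]); return o+d*(z-o[2])/d[2]
E
python3 - <<'E'
from meas import *
L=[]
for c in ["scene","top"]:
    p=eyes.camera(c); W,ok=cloud(p)
    m=nets.cut_out("feeder",p)[0]["pixels"]
    m=cv2.dilate(m.astype(np.uint8),np.ones((5,5)))>0
    q=W[m&ok]; rim=q[(q[:,2]>.125)]; body=q[(q[:,2]>.03)&(q[:,2]<.12)]
    print(c,"rim",circ(rim[:,:2],.0265),np.median(rim[:,2]),len(rim))
    # silhouette of the rim: outer
    if c=="scene": print("body",circ(body[:,:2],.029)); tip=ray(p,319.5,197.5,.042)
    else: tip=ray(p,292.7,229,.042)
    print("tip",tip)
    cap=nets.cut_out("cap",p)[0]["pixels"]; q=W[cap&ok]; kn=q[q[:,2]>.035]; fl=q[(q[:,2]>.012)&(q[:,2]<.03)]
    print("cap knob",kn.mean(0),len(kn),"flange mid",(fl.min(0)+fl.max(0))/2)
    u,v=np.nonzero(cap)[1].mean(),np.nonzero(cap)[0].mean(); print("cap centroid",ray(p,u,v,.018))
    l=nets.cut_out("lens",p)[0]["pixels"]; q=W[l&ok]; q=q[(q[:,2]>.17)]; L.append(q)
    # brass pixels
    hsv=cv2.cvtColor(p["frame"],cv2.COLOR_RGB2HSV)
def fit(q):
    def res(x):
        d=q-x[:3]; a=np.array([np.cos(x[3]),np.sin(x[3]),0]); h=d@a; r=np.sqrt(np.maximum((d*d).sum(1)-h*h,1e-9))
        return np.hypot(h,r-.0675)-.0115
    s=least_squares(res,[.77,.07,.28,0],loss="soft_l1",f_scale=.002); return s.x,np.median(abs(s.fun)),len(q)
for q in L+[np.vstack(L)]: print("lens",fit(q))
E
```

```text
scene rim (array([ 0.45427412, -0.02180136]), np.float64(0.0019962291358319242)) 0.12826687593317665 72
body (array([ 0.45457042, -0.02035605]), np.float64(0.004775557659685223))
tip [0.50281898 0.02922025 0.042     ]
cap knob [0.48390404 0.18080939 0.04318169] 18 flange mid [0.48322873 0.1816808  0.01967411]
cap centroid [0.48407712 0.1802444  0.018     ]
top rim (array([ 0.45267419, -0.01910513]), np.float64(0.0015766241787143784)) 0.12898036706330052 95
tip [0.50127408 0.02552303 0.042     ]
cap knob [0.48112732 0.18482862 0.04390093] 21 flange mid [0.48254777 0.18410915 0.02115401]
cap centroid [0.48274869 0.18433275 0.018     ]
lens (array([ 0.7788831 ,  0.07700857,  0.28987225, -0.14554091]), np.float64(0.00722647630675988), 1709)
lens (array([ 0.76865573,  0.07972968,  0.29208513, -0.13192465]), np.float64(0.005912792520037045), 1254)
lens (array([ 0.77237489,  0.07777534,  0.29066868, -0.14176606]), np.float64(0.0067088808685240794), 2963)
```

```bash
cat >> h.py <<'E'
def q(psi): return (R.from_euler("z",psi)*R.from_euler("x",np.pi)).as_quat()
def st(tag=""):
    o=sensors.get_obs(); print(tag,"t%.1f"%o["t"],np.round(o["tool_pos"],4),"gap %.4f"%o["finger_gap"],"F",np.round(o["wrist_force"],1),"g %.1f"%o["gripper_force"],"j6 %.2f"%o["joint_positions"][5])
    return o
E
python3 - <<'E'
from h import *
x,y=0.4833,0.1825
manip.movep([x,y,.30],q(np.pi/2)); st("above")
manip.move_l([x,y,.217],rate=.1); st("down")
effector.grasp(4); st("closed")
effector.release()
manip.move_l([x,y,.25],rate=.1)
manip.movep([x,y,.25],q(np.pi)); st()
manip.move_l([x,y,.217],rate=.1)
effector.grasp(15); o=st("closed2")
manip.move_l([x,y,.36],rate=.12); st("lift")
E
python3 - <<'E'
from meas import *
L=[]
for c in ["scene","top"]:
    p=eyes.camera(c); W,ok=cloud(p); save(p,c+"1.png")
    l=nets.cut_out("lens",p)[0]["pixels"]; L.append(W[l&ok])
    a=nets.cut_out("lamp",p)[0]["pixels"]; w=W[a&ok]; po=w[(w[:,2]>.05)&(w[:,2]<.2)]; print(c,"post",np.median(po,0),len(po))
    fo=w[(w[:,2]>.02)&(w[:,2]<.03)]; print("foot",circ(fo[:,:2],.085) if 0 else (fo.min(0)+fo.max(0))/2)
for w in L:
    w=w[w[:,2]>.2]; 
    # yaw from horizontal PCA, extents
    c=w.mean(0); d=w[:,:2]-c[:2]; u=np.linalg.svd(d,full_matrices=False)[2][0]; s=d@u
    print("mean",c,"yaw",np.arctan2(-u[0],u[1]) ,"ext",np.percentile(s,[1,99]),"z",np.percentile(w[:,2],[1,99]))
    print(np.histogram(d@[-u[1],u[0]],bins=np.arange(-.04,.045,.01)))
E
```

```text
above t3.2 [0.4833 0.1833 0.3002] gap 0.0918 F [0.6 0.3 0.2] g 0.0 j6 0.36
down t4.2 [0.4835 0.1826 0.2174] gap 0.0919 F [0.4 1.1 0.7] g 0.0 j6 0.36
closed t5.3 [0.4833 0.1825 0.217 ] gap 0.0156 F [-0.2  0.5 -0.1] g 4.0 j6 0.36
 t8.4 [0.4832 0.1825 0.2497] gap 0.0917 F [ 0.4  0.4 -0.5] g 0.0 j6 -1.21
closed2 t10.0 [0.4833 0.1825 0.217 ] gap 0.0156 F [-0.2  0.  -0.1] g 15.0 j6 -1.21
lift t11.3 [0.483  0.1824 0.3593] gap 0.0156 F [ 0.   0.9 -1.5] g 15.0 j6 -1.21
scene post [0.78624227 0.16900671 0.12824729] 133
foot [0.7829656  0.16711914 0.02495556]
top post [0.77467881 0.1722005  0.12964234] 74
foot [0.76771593 0.17801682 0.02492595]
mean [0.77687443 0.07368789 0.28796687] yaw 2.9788491896716844 ext [-0.11092327  0.0890095 ] z [0.21393561 0.35281622]
(array([  0,  10,  90, 915, 652,  25,  32,  29]), array([-4.0000000e-02, -3.0000000e-02, -2.0000000e-02, -1.0000000e-02,
        6.9388939e-18,  1.0000000e-02,  2.0000000e-02,  3.0000000e-02,
        4.0000000e-02]))
mean [0.76816844 0.08167851 0.29522545] yaw -0.15877728420425766 ext [-0.09259696  0.10789473] z [0.21803731 0.35517364]
(array([ 40,  20,  78, 425, 584, 131,   0,   0]), array([-4.0000000e-02, -3.0000000e-02, -2.0000000e-02, -1.0000000e-02,
        6.9388939e-18,  1.0000000e-02,  2.0000000e-02,  3.0000000e-02,
        4.0000000e-02]))
```

```bash
python3 - <<'E' &
E
python3 - <<'E'
from meas import *
x,y=0.4536,-0.0203
manip.move_l([x,y,.36],rate=.15); st()
P={}
for c in ["scene","top"]:
    p=eyes.camera(c); W,ok=cloud(p); save(p,c+"2.png")
    l=nets.cut_out("lens",p)[0]["pixels"]; l=cv2.dilate(l.astype(np.uint8),np.ones((5,5)))>0
    w=W[l&ok]; col=p["frame"][l&ok].astype(int); k=w[:,2]>.19
    P[c]=(w[k],col[k])
    r=nets.cut_out("feeder",p); b=r[0]; print(c,[(round(a["score"],2),np.round(a["bbox"])) for a in r])
    r=nets.cut_out("cap",p); print("cap",[(round(a["score"],2),np.round(a["bbox"])) for a in r])
    m=r[0]["pixels"]; v,u=np.nonzero(m); print(np.median(W[m&ok],0))
np.savez("lens.npz",s=P["scene"][0],sc=P["scene"][1],t=P["top"][0],tc=P["top"][1])
a=cv2.imread("pics/scene2.png")[130:240,255:365]
b=cv2.imread("pics/scene2.png")[180:280,320:430]
cv2.imwrite("pics/c3.png",np.hstack([cv2.resize(i,(400,int(400*i.shape[0]/i.shape[1])),interpolation=cv2.INTER_CUBIC)[:360] for i in (a,b)]))
E
```

```text
t13.1 [ 0.4537 -0.0199  0.36  ] gap 0.0152 F [ 0.3 -0.  -0.9] g 15.0 j6 -1.62
scene [(0.85, array([304., 191.,  30.,  27.]))]
cap [(0.5, array([298., 174.,  22.,  14.]))]
[ 0.46462238 -0.02401578  0.16256639]Traceback (most recent call last):
  File "<stdin>", line 10, in <module>
IndexError: list index out of range
```

Run:
```python
import numpy as np
from scipy.optimize import least_squares
z=np.load("lens.npz")
for w,c in ((z["s"],z["sc"]),(z["t"],z["tc"])):
    # white-ish pixels
    k=(c.min(1)>105)&(c.max(1)-c.min(1)<70); w=w[k]
    def res(x):
        d=w-x[:3]; a=np.array([np.cos(x[3]),np.sin(x[3]),0]); h=d@a; r=np.sqrt(np.maximum((d*d).sum(1)-h*h,1e-9))
        return np.hypot(h,r-.0665)-.0115
    best=min((least_squares(res,[.77,y0,z0,-.15],loss="cauchy",f_scale=.002) for y0 in (.055,.065,.075) for z0 in (.27,.285)),key=lambda s:s.cost)
    x=best.x; e=best.fun; print(len(w),x,"med",np.median(abs(e)),"in3mm",np.mean(abs(e)<.003))
    print(np.percentile(w,[1,50,99],axis=0).round(3))
    # white ring bbox in its frame
    g=w[abs(e)<.006]; d=g-x[:3]; yy=-d[:,0]*np.sin(x[3])+d[:,1]*np.cos(x[3]); hh=d[:,0]*np.cos(x[3])+d[:,1]*np.sin(x[3])
    print("y",np.percentile(yy,[.5,99.5]),"z",np.percentile(d[:,2],[.5,99.5]),"h",np.percentile(hh,[1,99]))
```

```text
Traceback (most recent call last):
FileNotFoundError: [Errno 2] No such file or directory: 'lens.npz'
```

```bash
cat > lens.py <<'E'
from meas import *
def lensfit(p):
    W,ok=cloud(p); c=p["frame"].astype(int)
    k=ok&(W[...,0]>.7)&(W[...,0]<.88)&(W[...,1]>-.04)&(W[...,1]<.2)&(W[...,2]>.19)&(W[...,2]<.38)
    k&=(c.min(2)>105)&(c.max(2)-c.min(2)<70); w=W[k]
    def res(x):
        d=w-x[:3]; a=np.array([np.cos(x[3]),np.sin(x[3]),0]); h=d@a; r=np.sqrt(np.maximum((d*d).sum(1)-h*h,1e-9))
        return np.hypot(h,r-.0665)-.0115
    s=min((least_squares(res,[.77,y0,z0,-.15],loss="cauchy",f_scale=.002) for y0 in (.055,.065,.075) for z0 in (.27,.285)),key=lambda s:s.cost)
    x=s.x; e=s.fun; print("lens",len(w),x.round(4),"med",np.median(abs(e)),"in3mm",np.mean(abs(e)<.003)); print(np.percentile(w,[1,50,99],axis=0).round(3).tolist())
    g=w[abs(e)<.006]; d=g-x[:3]; yy=-d[:,0]*np.sin(x[3])+d[:,1]*np.cos(x[3]); hh=d[:,0]*np.cos(x[3])+d[:,1]*np.sin(x[3])
    print("y",np.percentile(yy,[.5,99.5]),"z",np.percentile(d[:,2],[.5,99.5]),"h",np.percentile(hh,[1,99])); return x
E
python3 - <<'E'
from lens import *
import pickle
D={c:eyes.camera(c) for c in ("scene","top")}; pickle.dump(D,open("d2.pkl","wb"))
for c,p in D.items(): save(p,c+"2.png"); print(c); lensfit(p)
i=cv2.imread("pics/scene2.png"); a=i[150:215,270:335]; b=i[185:275,330:425]
i=cv2.imread("pics/top2.png"); t=i[90:190,200:330]
cv2.imwrite("pics/c3.png",np.hstack([cv2.resize(k,(int(k.shape[1]*270/k.shape[0]),270),interpolation=cv2.INTER_CUBIC) for k in (a,b)]))
E
```

```text
scene
lens 1552 [ 0.769   0.0588  0.276  -0.1068] med 0.002695285561812843 in3mm 0.5180412371134021
[[0.761, -0.014, 0.211], [0.774, 0.064, 0.287], [0.798, 0.177, 0.363]]
y [-0.07496568  0.08079445] z [-0.06547632  0.07836372] h [-0.00635773  0.01296206]
top
lens 644 [ 0.7682  0.0618  0.2765 -0.121 ] med 0.0014280713827519546 in3mm 0.7732919254658385
[[0.752, 0.006, 0.218], [0.765, 0.069, 0.338], [0.806, 0.179, 0.366]]
y [-0.05705878  0.08022787] z [-0.06045522  0.07913027] h [-0.01250951  0.011103  ]
```

View pics/c3.png

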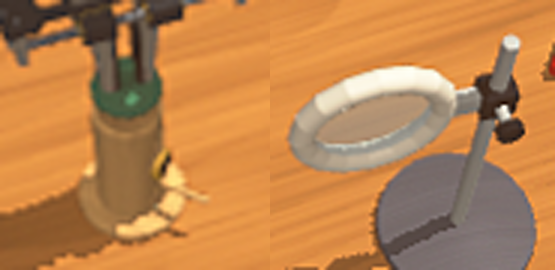

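Run:
```python
from meas import *
x,y=0.4536,-0.0203
f0=np.mean([sensors.get_obs()["wrist_force"] for _ in range(5)],0)
for z in (.350,.3475,.345,.3425,.340,.3375,.336,.335,.3345):
    manip.move_l([x,y,z],rate=.03); o=st()
    if abs(o["wrist_force"][2]-f0[2])>5 or np.hypot(*(o["wrist_force"]-f0)[:2])>8: print("contact"); break
```

```text
t14.1 [ 0.4535 -0.0203  0.3498] gap 0.0156 F [-0.2  0.4 -0.1] g 15.0 j6 -1.62
 t14.3 [ 0.4536 -0.0203  0.3474] gap 0.0155 F [-0.2 -0.3 -0.8] g 15.0 j6 -1.62
 t14.6 [ 0.4535 -0.0203  0.3449] gap 0.0158 F [-0.5  0.1 -0.9] g 15.0 j6 -1.62
 t14.8 [ 0.4535 -0.0203  0.3423] gap 0.0157 F [-0.6  0.5 -0.4] g 15.0 j6 -1.62
 t15.1 [ 0.4536 -0.0203  0.3398] gap 0.0157 F [ 0.4 -0.7 -0.9] g 15.0 j6 -1.62
 t15.3 [ 0.4535 -0.0203  0.3373] gap 0.0152 F [-0.2  0.2 -0.7] g 15.0 j6 -1.62
 t15.6 [ 0.4536 -0.0203  0.3359] gap 0.0155 F [ 0.5  0.1 -0.3] g 15.0 j6 -1.62
 t15.8 [ 0.4536 -0.0203  0.335 ] gap 0.0151 F [-0.  -0.  -0.4] g 15.0 j6 -1.62
 t16.1 [ 0.4537 -0.0203  0.3349] gap 0.0152 F [-1.7  0.5  5.8] g 15.0 j6 -1.62
contact
```

Run:
```python
from meas import *
x,y=0.4536,-0.0203
effector.release(); st("rel")
manip.move_l([x,y,.42],rate=.15); st()
p=eyes.camera("scene"); save(p,"scene3.png"); W,ok=cloud(p)
m=nets.cut_out("cap",p)[0]["pixels"]; w=W[m&ok]; print("cap z",np.percentile(w[:,2],[2,25,50,75,98]).round(4)); fl=w[w[:,2]<.145]; print((fl.min(0)+fl.max(0))/2, w[w[:,2]>.15].mean(0))
hsv=cv2.cvtColor(p["frame"],cv2.COLOR_RGB2HSV)
b=W[...,2]; k=ok&(b>.05)&(b<.09)&(np.hypot(W[...,0]-x,W[...,1]-y)<.042)
print("port-height pts az,r,V:"); 
d=W[k]-[x,y,0]; az=np.arctan2(d[:,1],d[:,0]); rr=np.hypot(d[:,0],d[:,1]); v,u=np.nonzero(k); f=p["frame"][k]
for i in np.argsort(az)[-45:]: print((u[i],v[i]),az[i].round(2),rr[i].round(3),d[i,2].round(3),f[i])
i=cv2.imread("pics/scene3.png")[145:220,270:345]; cv2.imwrite("pics/c4.png",cv2.resize(i,(600,600),interpolation=cv2.INTER_CUBIC))
```

```text
rel t17.3 [ 0.4536 -0.0203  0.3345] gap 0.0924 F [ 0.4 -0.7 -0.4] g 0.0 j6 -1.62
 t18.0 [ 0.4533 -0.0203  0.4193] gap 0.0916 F [ 0.6 -0.7 -0.6] g 0.0 j6 -1.62
cap z [0.1287 0.1347 0.1369 0.1395 0.1639]
[ 0.41261064 -0.02224941  0.07046038] [ 0.45574996 -0.02301296  0.1589765 ]
port-height pts az,r,V:
(np.int64(304), np.int64(196)) 0.01 0.031 0.051 [141 102  62]
(np.int64(304), np.int64(194)) 0.04 0.03 0.06 [140 101  60]
(np.int64(304), np.int64(195)) 0.04 0.029 0.053 [140 102  60]
(np.int64(304), np.int64(193)) 0.06 0.029 0.064 [141 101  61]
(np.int64(304), np.int64(190)) 0.09 0.028 0.08 [139 101  60]
(np.int64(304), np.int64(189)) 0.1 0.027 0.086 [139 101  60]
(np.int64(304), np.int64(192)) 0.11 0.025 0.065 [141 101  61]
(np.int64(304), np.int64(191)) 0.18 0.023 0.066 [139 101  60]
(np.int64(305), np.int64(194)) 0.2 0.028 0.055 [133  96  58]
(np.int64(305), np.int64(193)) 0.2 0.028 0.061 [134  96  59]
(np.int64(305), np.int64(192)) 0.21 0.028 0.066 [134  97  59]
(np.int64(305), np.int64(190)) 0.26 0.026 0.075 [135  98  61]
(np.int64(305), np.int64(188)) 0.26 0.027 0.088 [137 100  61
[... 1262 characters left out ...]
8)) 0.71 0.032 0.079 [167 121  49]
(np.int64(308), np.int64(189)) 0.71 0.028 0.07 [198 143  58]
(np.int64(308), np.int64(186)) 0.8 0.027 0.084 [155 113  67]
(np.int64(309), np.int64(189)) 0.8 0.031 0.068 [85 60 32]
(np.int64(309), np.int64(187)) 0.8 0.031 0.08 [215 157  61]
(np.int64(309), np.int64(190)) 0.81 0.03 0.062 [42 27 22]
(np.int64(308), np.int64(185)) 0.81 0.027 0.089 [141 104  65]
(np.int64(309), np.int64(186)) 0.89 0.03 0.082 [216 156  66]
(np.int64(310), np.int64(188)) 0.96 0.032 0.068 [54 41 34]
(np.int64(310), np.int64(187)) 0.96 0.032 0.074 [108  81  37]
(np.int64(310), np.int64(186)) 1.05 0.032 0.076 [184 131  50]
(np.int64(309), np.int64(185)) 1.19 0.028 0.075 [193 134  68]
```

View pics/c4.png

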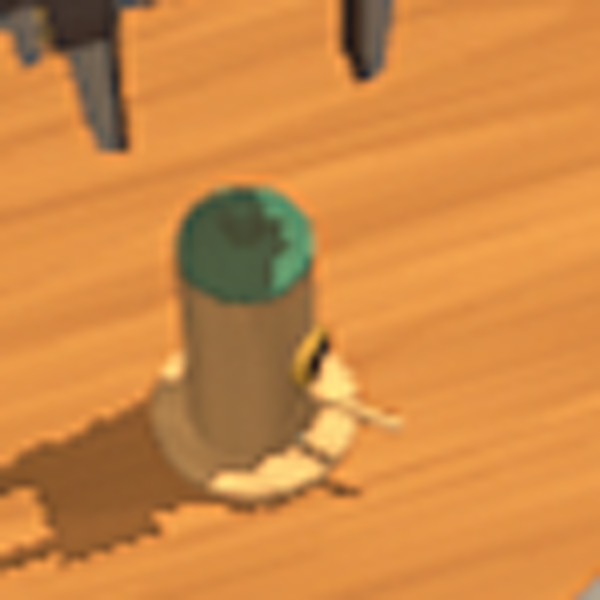

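Run:
```python
from meas import *
x,y=0.4536,-0.0203
manip.movep([x,y,.42],q(.78)); st()
manip.move_l([x,y,.274],rate=.1); st("down")
effector.grasp(25); st("grip")
manip.move_l([x,y,.34],rate=.08); manip.hold(.4); st("lift")
manip.move_l([x,y,.48],rate=.12)
manip.move_l([.5876,.080,.48],q(-.11),rate=.07); manip.hold(.3); st("final")
import pickle
D={c:eyes.camera(c) for c in ("scene","top")}; pickle.dump(D,open("d4.pkl","wb"))
for c,p in D.items(): save(p,c+"4.png")
i=cv2.imread("pics/scene4.png")[130:250,290:450]; cv2.imwrite("pics/c5.png",cv2.resize(i,(800,600),interpolation=cv2.INTER_CUBIC))
```

```text
t20.1 [ 0.4536 -0.0203  0.4199] gap 0.0919 F [ 0.5 -0.3  0. ] g 0.0 j6 0.74
down t21.7 [ 0.4538 -0.0203  0.2745] gap 0.0921 F [ 0.6 -0.7  0. ] g 0.0 j6 0.74
grip t22.3 [ 0.4535 -0.0203  0.274 ] gap 0.0576 F [-1.1  1.5  1. ] g 25.0 j6 0.74
lift t23.7 [ 0.4536 -0.0203  0.3398] gap 0.0580 F [ 0.2 -0.1 -3.2] g 25.0 j6 0.74
final t27.9 [0.5876 0.0799 0.4801] gap 0.0578 F [ 0.1 -0.  -3.7] g 25.0 j6 1.81
```

View pics/c5.png

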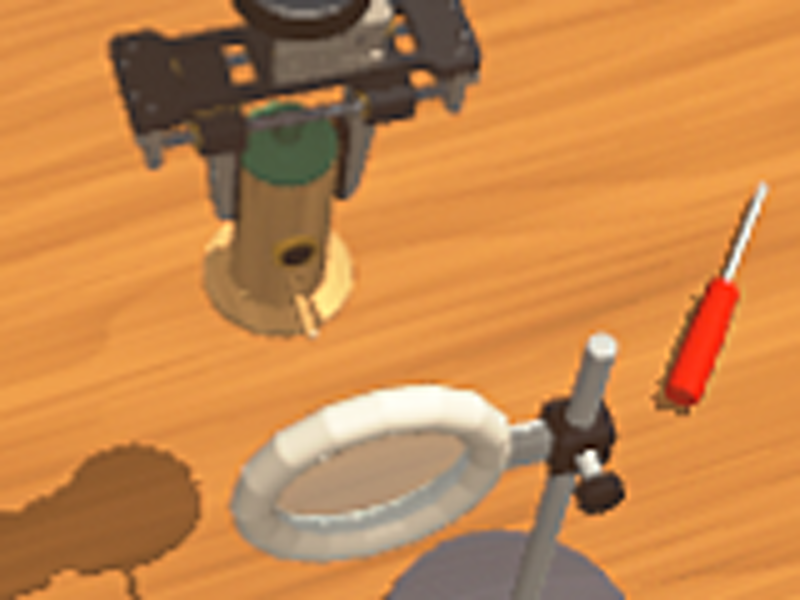

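Run:
```python
from lens import *
import pickle
D=pickle.load(open("d4.pkl","rb")); p=D["scene"]
X=[]
for c in D: print(c); X.append(lensfit(D[c]))
W,ok=cloud(p)
tip=ray(p,353,197,.248); po=ray(p,349.4,180.6,.276)
print("tip",tip,"port",po,"depth port",W[179:183,348:352].reshape(-1,3).mean(0))
k=ok&(W[...,2]>.24)&(W[...,2]<.31)&(W[...,0]>.5)&(W[...,0]<.66)&(abs(W[...,1]-.08)<.06)&(np.hypot(W[...,0]-.5876,W[...,1]-.08)<.04)
print("tube",circ(W[k][:,:2],.029),k.sum())
m=nets.cut_out("cap",eyes.camera("scene")); w=W[m[0]["pixels"]&ok] if m else None; print("cap z",np.percentile(w[:,2],[2,50,98]), np.median(w,0))
for c in ([.5876,.08],circ(W[k][:,:2],.029)[0]):
    for t in (tip,po): d=t[:2]-c; print(np.arctan2(d[1],d[0]),np.hypot(*d))
```

```text
scene
lens 1579 [ 0.7689  0.0594  0.2758 -0.1055] med 0.0025651436219535917 in3mm 0.525649145028499
[[0.761, -0.014, 0.211], [0.774, 0.065, 0.287], [0.799, 0.176, 0.362]]
y [-0.07535756  0.08104508] z [-0.06485531  0.07902478] h [-0.00636569  0.01262413]
top
lens 628 [ 0.7682  0.0618  0.2765 -0.1127] med 0.0015315801803386713 in3mm 0.7595541401273885
[[0.752, 0.006, 0.219], [0.765, 0.07, 0.338], [0.806, 0.179, 0.366]]
y [-0.05714829  0.08043924] z [-0.05909594  0.07967272] h [-0.01228042  0.0108304 ]
tip [0.66004561 0.07405201 0.248     ] port [0.62137542 0.07674304 0.276     ] depth port [0.61937597 0.07801973 0.27320614]
tube (array([0.58794673, 0.07889009]), np.float64(0.002875412764732386)) 297
cap z [0.33622031 0.34381515 0.36701185] [0.59731761 0.07401532 0.34381515]
-0.08191910074145815 0.07268937760467073
-0.09613275263153864 0.033932090433210806
-0.06700300666095535 0.07226102320996133
-0.064139869269142 0.033497564126699804
```

Run:
```python
from h import *
manip.hold(.5); st(); print(finish_job())
```

```text
t28.6 [0.5876 0.08   0.48  ] gap 0.0579 F [ 0.5  0.2 -3. ] g 25.0 j6 1.81
the job is handed in; nothing more can be done
None
```

I seated the green cap on the pale feeder, then lifted the feeder and held it at the magnifier, port facing the lens about 15 cm away, within a few millimetres of centre and about 0.03 rad of square by camera; I handed the job in at about 29 s and no verdict was shown.

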